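Hang the cups on the free hooks

ROBOT

A 6-joint arm with a two-finger parallel gripper is mounted at the origin on a cart in front of the work surface, level with it; the furniture and walls round the work are solid. World frame = base frame: x ahead of the robot, y to its left, z up, the work surface at z = 0. Lengths are in m, angles in rad, forces in N, time in s.
With the tool pointing down it reaches from about 0.3 to 0.875 m from the base axis. Payload 4.2 kg.
Tool frame: the origin (TCP) lies on the front face of the gripper's body, between the roots of the fingers; the fingertips stand bot.tips_ahead ahead of it and the grasp point (between the pads) lies 54 mm ahead of it (bot.tips_ahead is the distance from the TCP to the fingertips, in m); z points along the fingers, y is the line along which they close (so a half turn about z gives the same grasp; the last joint's range is limited). The gripper opens to 85 mm and grips with 20 to 120 N. Pads are 22 mm wide; open, the fingers measure 114 mm over their backs; the gripper's body (76 mm by 85 mm) begins 54 mm behind the grasp point. The pads swing forward as they close: fully open they stand 13 mm farther back than shut.
Start: joints at [-1.15, 0.32, 1.565, -0, 1.257, -0.02], TCP at [0.245, -0.52, 0.304] pointing down, gripper open.
Joint ranges: [-3.11, 3.11], [-0.84, 2.01], [0.21, 2.61], [-1.34, 4.49], [0.05, 2.63], [-2.56, 2.56]. Speed limits (rad/s): [2.57, 2.57, 3.14, 3.14, 3.14, 3.14].

INTERFACE

Orientations are given as [roll, pitch, yaw] about the fixed x, y, z axes, in that order (R = Rz(yaw) Ry(pitch) Rx(roll)).
In Python, from workcell import bot gives the robot as it stands.
- The arm moves only by the tool play_rows, never from a script. Its argument "moves" is a list of rows, each a list of 3 entries, a list of its own where there are three numbers: the shift along the world's x, y, z in units of 25 mm (1.0 is 25 mm), then the turn, a rotation vector about the world's x, y, z in units of 8 degrees (1.0 is 8 degrees), then the opening in per cent of the stroke, from 0 (shut) to 100 (fully open). In form: [[[dx, dy, dz], [ax, ay, az], jaw], ...]. A call has 1 to 12 rows; each row is the pose to reach, as a shift and turn from the pose commanded when the call began; what a row does not reach only later rows make up. A row lasts 1/10 s, in which the tool goes at most 50 mm and 8.59 degrees, less where a joint would pass 70% of its speed; a pose out of reach is approached as far as the arm can. A call with a gripper value outside its range is refused whole. The fingers move at their own pace and stop on an object; "force" is the grip in N (left out, the last holds). Time passes only in rows, so rows that repeat a pose let the fingers close. It gives the time, the measured TCP pose, the force, the opening and the grip force at its end, in the units of the state.
- bot.observe(): the state, without advancing time (a new reading comes with each control period).
- bot.grab_frame(name): name is "scene" or "top"; returns the picture (480x640x3 uint8, red, green, blue); there is no depth.
- bot.camera_params(name): a dict with "fovy" (degrees; the focal length in pixels is half the picture's height over the tangent of half this angle, whatever the lens; pixels are square), "cx", "cy" (the principal point, pixels), "view" (4x4, takes a point from world to camera coordinates). Camera axes: x right, y down, z forward; pixel columns grow to the right and rows downward; lengths in m; the calibration is good to about 2 mm. A picture is of the moment at which its call begins. camera_params takes no time and is no camera call.
- bot.finish_job(): hands the job in; it is judged then, once.
Trained networks look in the newest picture that a camera, given by its name, has taken for a name from the list of things; names that differ only in an ending like _2 or _b are one class to them, and where a whole thing is asked for, a point or a joint stands for the part that bears it (a point fixed in the world has none). Each returns a list of dicts, best first, with "p" (0 to 1); they miss things now and then, are a little off and sometimes report something else, mostly with a low value. They report only what shows in the picture. A call takes as long as a camera call.
- bot.regions_of(target, camera): "region" (480x640 bool, what is visible of it) and "rect" ([left, top, right, bottom] in pixels, round what is visible of it).
The state is a dict: "time_s": time; "joint_pos": joint angles; "qd": joint speeds; "joint_torque": joint torques, N m; "eef_pos": TCP position; "eef_rot": TCP orientation; "contact_force": force on the tool from outside, world axes, zero at the start; "ft_torque": the same for the moment, N m; "finger_gap": opening from 0.0 (shut) to 1.0 (fully open); "grip_force": force on a finger pad.
Only numpy, scipy, OpenCV 4.12 (cv2) and the standard library are available. Lean on these libraries where they do the work, as an engineer would, in place of code of your own. Each camera call takes 0.05 s, during which the arm holds its last target. There are 200 camera calls.

TASK

Put away the cups standing on the worktop: hang each by its handle on a hook of the rack that is still free, one cup to a hook, and once every hook is taken stand any cups left over upright on the small wooden board. Leave the cups that already hang there, and the other things around, where they are.

Things in the scene. Friction and masses are not known exactly. Their poses are not given: they have to be found in the camera images.
- rack: cup rack, fixed: wooden base 85 x 520 x 22 mm with five bent steel hooks (wire 9 mm thick) 110 mm apart in a row along y. Each is a post that rises at x = +36 mm and at 135 mm height bends to run level towards -x, the robot's side. Origin: on the worktop under the middle of the hook row. A cup hung by its handle swings down till its mouth looks along the row and reaches 95 mm below the hook; it may swing for a while
- board: small wooden serving board, fixed, flat, 90 (x) x 240 (y) x 8 mm thick, in front of the rack towards its left; origin: centre of its underside
- hook_1 (a point): middle of the level part of hook 1 of the rack (1 is the rightmost as the robot sees it, 5 the leftmost), on the axis of the wire; axes as the rack's; the level wire runs from x = +36 mm (post) to x = -20 mm, the turned-up tip ends at x = -26 mm, 9 mm higher
- hook_2 (a point): middle of the level part of hook 2 of the rack (1 is the rightmost as the robot sees it, 5 the leftmost), on the axis of the wire; axes as the rack's; the level wire runs from x = +36 mm (post) to x = -20 mm, the turned-up tip ends at x = -26 mm, 9 mm higher
- hook_3 (a point): middle of the level part of hook 3 of the rack (1 is the rightmost as the robot sees it, 5 the leftmost), on the axis of the wire; axes as the rack's; the level wire runs from x = +36 mm (post) to x = -20 mm, the turned-up tip ends at x = -26 mm, 9 mm higher
- hook_4 (a point): middle of the level part of hook 4 of the rack (1 is the rightmost as the robot sees it, 5 the leftmost), on the axis of the wire; axes as the rack's; the level wire runs from x = +36 mm (post) to x = -20 mm, the turned-up tip ends at x = -26 mm, 9 mm higher
- hook_5 (a point): middle of the level part of hook 5 of the rack (1 is the rightmost as the robot sees it, 5 the leftmost), on the axis of the wire; axes as the rack's; the level wire runs from x = +36 mm (post) to x = -20 mm, the turned-up tip ends at x = -26 mm, 9 mm higher
- cup_1: one of the four or five cups that stand upright on the worktop to the right of the board (or absent): white stoneware cup, straight wall, 58 mm outside diameter, 64 mm high, wall 4 mm, open at the top, 160 g; square strap handle on its +y side, out to 63 mm from the axis, strap 14 mm wide (x), 6 mm thick. Origin: centre of the underside, z towards the mouth
- cup_1_eye (a point): centre of the handle opening of cup_1, 43 mm (y) and 35 mm (z) from its origin, axes as the cup's; handle opening: 28 mm (y, from 29 to 57 mm off the axis) by 34 mm (z, from 18 to 52 mm above the underside), open along x
- cup_2: one of the four or five cups that stand upright on the worktop to the right of the board (or absent): white stoneware cup, straight wall, 58 mm outside diameter, 64 mm high, wall 4 mm, open at the top, 160 g; square strap handle on its +y side, out to 63 mm from the axis, strap 14 mm wide (x), 6 mm thick. Origin: centre of the underside, z towards the mouth
- cup_2_eye (a point): centre of the handle opening of cup_2, 43 mm (y) and 35 mm (z) from its origin, axes as the cup's; handle opening: 28 mm (y, from 29 to 57 mm off the axis) by 34 mm (z, from 18 to 52 mm above the underside), open along x
- cup_3: one of the four or five cups that stand upright on the worktop to the right of the board (or absent): white stoneware cup, straight wall, 58 mm outside diameter, 64 mm high, wall 4 mm, open at the top, 160 g; square strap handle on its +y side, out to 63 mm from the axis, strap 14 mm wide (x), 6 mm thick. Origin: centre of the underside, z towards the mouth
- cup_3_eye (a point): centre of the handle opening of cup_3, 43 mm (y) and 35 mm (z) from its origin, axes as the cup's; handle opening: 28 mm (y, from 29 to 57 mm off the axis) by 34 mm (z, from 18 to 52 mm above the underside), open along x
- cup_4: one of the four or five cups that stand upright on the worktop to the right of the board (or absent): white stoneware cup, straight wall, 58 mm outside diameter, 64 mm high, wall 4 mm, open at the top, 160 g; square strap handle on its +y side, out to 63 mm from the axis, strap 14 mm wide (x), 6 mm thick. Origin: centre of the underside, z towards the mouth
- cup_4_eye (a point): centre of the handle opening of cup_4, 43 mm (y) and 35 mm (z) from its origin, axes as the cup's; handle opening: 28 mm (y, from 29 to 57 mm off the axis) by 34 mm (z, from 18 to 52 mm above the underside), open along x
- cup_5: one of the four or five cups that stand upright on the worktop to the right of the board (or absent): white stoneware cup, straight wall, 58 mm outside diameter, 64 mm high, wall 4 mm, open at the top, 160 g; square strap handle on its +y side, out to 63 mm from the axis, strap 14 mm wide (x), 6 mm thick. Origin: centre of the underside, z towards the mouth
- cup_5_eye (a point): centre of the handle opening of cup_5, 43 mm (y) and 35 mm (z) from its origin, axes as the cup's; handle opening: 28 mm (y, from 29 to 57 mm off the axis) by 34 mm (z, from 18 to 52 mm above the underside), open along x
- hung_1_eye (a point): centre of the handle opening of a cup that hangs by its handle on hook 1 from the start (or absent: one or two of these five cups are there). Same kind of cup as the others; this point is 43 mm (y) and 35 mm (z) from the centre of its underside, axes as the cup's; as the cup hangs, it lies about 15 mm below the hook
- hung_2_eye (a point): centre of the handle opening of a cup that hangs by its handle on hook 2 from the start (or absent: one or two of these five cups are there). Same kind of cup as the others; this point is 43 mm (y) and 35 mm (z) from the centre of its underside, axes as the cup's; as the cup hangs, it lies about 15 mm below the hook
- hung_3_eye (a point): centre of the handle opening of a cup that hangs by its handle on hook 3 from the start (or absent: one or two of these five cups are there). Same kind of cup as the others; this point is 43 mm (y) and 35 mm (z) from the centre of its underside, axes as the cup's; as the cup hangs, it lies about 15 mm below the hook
- hung_4_eye (a point): centre of the handle opening of a cup that hangs by its handle on hook 4 from the start (or absent: one or two of these five cups are there). Same kind of cup as the others; this point is 43 mm (y) and 35 mm (z) from the centre of its underside, axes as the cup's; as the cup hangs, it lies about 15 mm below the hook
- hung_5_eye (a point): centre of the handle opening of a cup that hangs by its handle on hook 5 from the start (or absent: one or two of these five cups are there). Same kind of cup as the others; this point is 43 mm (y) and 35 mm (z) from the centre of its underside, axes as the cup's; as the cup hangs, it lies about 15 mm below the hook
- garlic: bystander, loose: bulb of garlic, 50 x 50 x 48 mm, at the right, by the front of the sink; origin: centre of its underside
- tin: bystander, loose: food tin, 75 mm diameter, 58 mm high, behind the right end of the rack; origin: centre of its underside

How it is judged:
By the outcome, as a careful person would: the job done as asked, in the order asked, and still so for the second after the job is handed in, with the robot touching nothing.
Of hung_1, hung_2, hung_3, hung_4, hung_5 only 1 to 2 are there at a start; the rules pass over those that are not, and their reading is None.
Of cup_1, cup_2, cup_3, cup_4, cup_5 only 4 to 5 are there at a start; the rules pass over those that are not, and their reading is None.
At some moment in a run one of cup_1, cup_2, cup_3, cup_4, cup_5 may be knocked a few centimetres aside while the robot is not near it.
It also fails if it takes over 184 s, if anything falls off the work surface, if the arm or the gripper's body presses on something with over 40 N, if the wrist force passes 120 N, or if a joint passes its speed limit or range.

## Working session

There is one attempt and no reset: what is moved stays moved. The work goes in short steps, Python scripts to look and compute and a tool call to move; the robot and the scene stay as the last step left them, time stands still between calls to the robot, and variables do not carry over. Pictures are saved under pics/ and viewed, at most 14 in all, crops included, and the job is handed in when it is done.

Besides the shell and the picture viewer there is one more tool, called after "Emit:" by a JSON object that holds its "fn" and its "kwargs". play_rows: Moves the arm, as the interface text tells. Its arguments: {"type":"object","properties":{"moves":{"type":"array","items":{"type":"array"}},"force":{"type":"number"}},"required":["moves"]}

```bash
ls; mkdir -p pics; python3 - <<'E'
from workcell import bot
import cv2, numpy as np
for n in ("scene","top"):
    im=bot.grab_frame(n); cv2.imwrite(f"pics/{n}0.png",im[:,:,::-1])
    p=bot.camera_params(n); V=np.array(p["view"]); print(n,p["fovy"],p["cx"],p["cy"],(-V[:3,:3].T@V[:3,3]).round(3)); print(V.round(3))
print(bot.tips_ahead,bot.observe())
for n in ("scene","top"):
  for t in ("cup_1","hung_1_eye","rack","board","hook_1","garlic","tin","cup_1_eye"):
    print(n,t,[(round(d["p"],2),[int(v) for v in d["rect"]]) for d in bot.regions_of(t,n)])
E
```

```text
pics
scene 56.89848771567804 325.5974636371192 239.84517094974169 [0.073 0.884 0.704]
[[-0.868 -0.496  0.008  0.497]
 [-0.256  0.434 -0.864  0.244]
 [ 0.425 -0.752 -0.504  0.988]
 [ 0.     0.     0.     1.   ]]
top 48.13799259304106 318.35110579048563 247.01672418940305 [ 0.485 -0.013  1.362]
[[ 0.013 -1.    -0.002 -0.016]
 [-0.997 -0.013 -0.077  0.588]
 [ 0.077  0.003 -0.997  1.32 ]
 [ 0.     0.     0.     1.   ]]
0.0726 {'time_s': 0.1, 'joint_pos': array([-1.14998703e+00,  3.20250223e-01,  1.56555454e+00, -2.40441268e-06,
        1.25743095e+00, -1.99868273e-02]), 'qd': array([-0.00016211,  0.00101377, -0.00334918, -0.00083387,  0.00074187,
       -0.00027071]), 'joint_torque': array([ 3.85191779e-04, -4.16406405e+01, -2.34704483e+01,  7.55516976e-05,
        4.90802558e-03,  1.70374631e-05]), 'eef_pos': array([ 0.24520796, -0.51974693,  0.30315444]), 'eef_rot': array([-3.13994987e+00, -3.05517819e-05,  4.40796840e-01]), 'contact_force': array([ 0.50004368,  1.17696174, -0.63595101]), 'ft_torque': array([-0.01054964, -0.04184924,  0.00257158]), 'grip_force': 0.0, 'finger_gap': 0.99
[... 451 characters left out ...]
[216, 302, 253, 343])]
scene garlic [(0.58, [420, 216, 434, 226])]
scene tin [(0.73, [197, 218, 343, 369]), (0.67, [369, 251, 389, 288]), (0.6, [280, 229, 306, 253])]
scene cup_1_eye [(0.8, [372, 238, 406, 268])]
top cup_1 [(0.88, [274, 290, 311, 319]), (0.74, [407, 291, 446, 326]), (0.73, [374, 244, 412, 272]), (0.68, [358, 294, 397, 319])]
top hung_1_eye []
top rack [(0.94, [149, 216, 359, 260]), (0.52, [331, 174, 359, 212])]
top board [(0.82, [147, 288, 240, 324]), (0.46, [460, 306, 483, 326])]
top hook_1 [(0.63, [146, 220, 361, 260])]
top garlic [(0.76, [460, 304, 484, 329])]
top tin [(0.79, [330, 176, 359, 211])]
top cup_1_eye [(0.57, [372, 245, 412, 276]), (0.56, [358, 292, 395, 320])]
```

```bash
python3 - <<'E'
import cv2
a=cv2.imread("pics/top0.png")[160:350,120:500]; cv2.imwrite("pics/topc.png",cv2.resize(a,(800,400),interpolation=cv2.INTER_CUBIC))
a=cv2.imread("pics/scene0.png")[200:430,170:450]; cv2.imwrite("pics/scenec.png",cv2.resize(a,(720,591),interpolation=cv2.INTER_CUBIC))
E
```

```text
(no output)
```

View pics/topc.png

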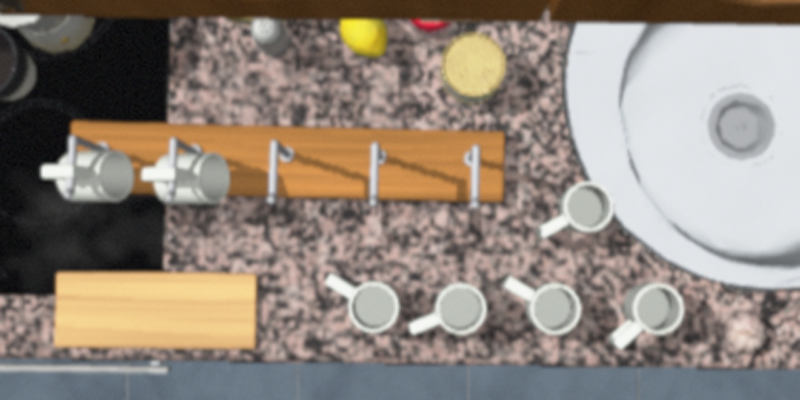

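View pics/scenec.png

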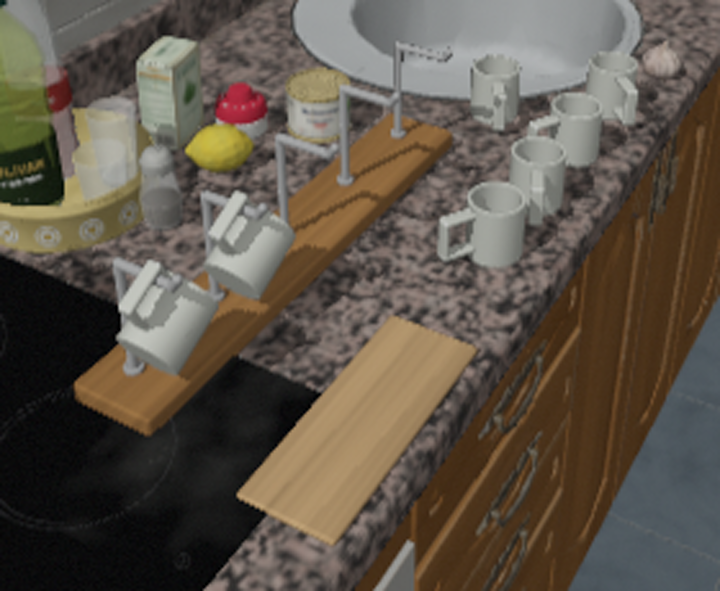

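View pics/top0.png

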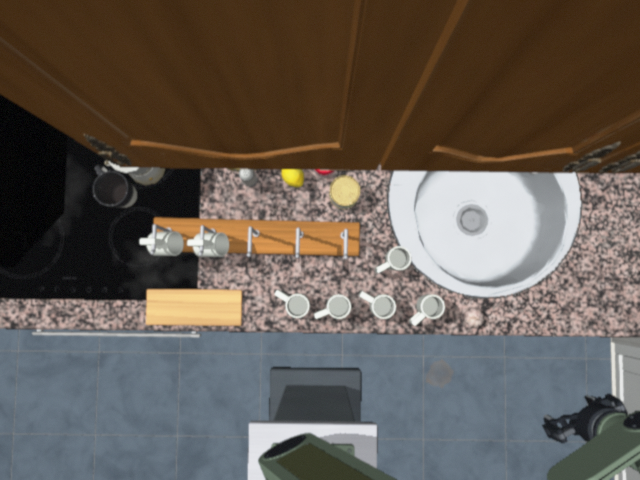

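The top view shows five cups standing at about (297,305), (338,307), (383,305), (431,307) and (398,258). Hooks 4 and 5, at the left, already hold cups, so hooks 1–3 are free. That means three cups to hang and two for the board.

```bash
cat > h.py <<'E'
import numpy as np, cv2
from scipy.optimize import minimize
from workcell import bot
def cam(n):
    p=bot.camera_params(n); return np.array(p["view"]),240/np.tan(np.radians(p["fovy"]/2)),p["cx"],p["cy"]
def proj(n,P):
    V,f,cx,cy=cam(n); c=np.atleast_2d(P)@V[:3,:3].T+V[:3,3]; return np.c_[cx+f*c[:,0]/c[:,2],cy+f*c[:,1]/c[:,2]]
def ray(n,u,v,z):
    V,f,cx,cy=cam(n); R=V[:3,:3]; o=-R.T@V[:3,3]; d=R.T@np.array([(u-cx)/f,(v-cy)/f,1]); return o+d*(z-o[2])/d[2]
a=np.linspace(0,2*np.pi,40)[:-1]
CYL=np.vstack([np.c_[.029*np.cos(a),.029*np.sin(a),0*a+z] for z in (0,.064)])
HAN=np.array([[x,y,z] for x in(-.007,.007) for y in(.02,.063) for z in(.012,.058)])
S=6
def sil(n,q,z0=0.):
    x,y,w=q; R=np.array([[np.cos(w),-np.sin(w),0],[np.sin(w),np.cos(w),0],[0,0,1]]); m=np.zeros((480*S,640*S),np.uint8)
    for B in(CYL,HAN):
        p=proj(n,B@R.T+[x,y,z0]); cv2.fillConvexPoly(m,cv2.convexHull(np.round((p+.5)*S-.5).astype(np.int32)),1)
    return m
def fit(n,region,z0=0.):
    M=cv2.resize(region.astype(np.float32),None,fx=S,fy=S,interpolation=cv2.INTER_LINEAR)>.5
    v,u=np.nonzero(region); l,t,r,b=[int(k) for k in(u.min()-15,v.min()-15,u.max()+15,v.max()+15)]
    sl=(slice(max(t,0)*S,b*S),slice(max(l,0)*S,r*S)); M=M[sl]
    g=ray(n,u.mean(),v.mean(),.035+z0)[:2]
    def cost(q):
        m=sil(n,q,z0)[sl]>0; return 1-(m&M).sum()/max(1,(m|M).sum())
    c=min((cost([g[0]+.012*np.sin(w),g[1]-.012*np.cos(w),w]),w) for w in np.radians(range(-100,101,20)))
    w=c[1]; x0=np.array([g[0]+.012*np.sin(w),g[1]-.012*np.cos(w),w])
    s=minimize(cost,x0,method="Nelder-Mead",options=dict(initial_simplex=[x0,x0+[.008,0,0],x0+[0,.008,0],x0+[0,0,.3]],maxiter=70,xatol=2e-4,fatol=1e-3))
    return s.x,s.fun
def cups(n="top"):
    out=[]
    for t in("cup_1","cup_1_eye"):
        for d in bot.regions_of(t,n):
            if d["p"]<.4 or d["region"].sum()<150 or d["region"].sum()>2500: continue
            q,c=fit(n,d["region"])
            if any(np.hypot(*(q-o[0])[:2])<.03 for o in out): continue
            out.append((q,c,d["p"]))
    return out
E
cat > m.py <<'E'
from h import *
bot.grab_frame("top")
for q,c,p in cups(): print(q[:2].round(4),"yaw",np.degrees(q[2]).round(1),"1-iou",round(c,2),"p",round(p,2))
# hooks: tip/post pixel estimates from crop at z=.135
for k,(ut,vt,ub,vb) in {3:(275,143,271,200),2:(374,145,373,203),1:(474,148,474,205)}.items():
    print(k,ray("top",120+ut*.475,160+vt*.475,.135).round(4),ray("top",120+ub*.475,160+vb*.475,.135).round(4))
for u,v in ((70,122),(503,132),(503,200)): print("rack corner",ray("top",120+u*.475,160+v*.475,.022).round(4))
for u,v in ((56,271),(256,271),(256,348),(56,348)): print("board",ray("top",120+u*.475,160+v*.475,.008).round(4))
E
python3 m.py
```

```text
[ 0.4422 -0.059 ] yaw 23.7 1-iou 0.06 p 0.93
[0.4426 0.0405] yaw -30.8 1-iou 0.08 p 0.91
[ 0.444  -0.1669] yaw -27.8 1-iou 0.09 p 0.87
[ 0.4443 -0.2847] yaw 42.1 1-iou 0.07 p 0.83
[ 0.5596 -0.2031] yaw 30.5 1-iou 0.08 p 0.63
3 [0.6215 0.1472 0.135 ] [0.5592 0.1501 0.135 ]
2 [0.6207 0.0392 0.135 ] [0.5574 0.0392 0.135 ]
1 [ 0.6189 -0.0699  0.135 ] [ 0.5566 -0.0705  0.135 ]
rack corner [0.6561 0.4073 0.022 ]
rack corner [ 0.6508 -0.1095  0.022 ]
rack corner [ 0.5696 -0.1101  0.022 ]
board [0.4785 0.4218 0.008 ]
board [0.4817 0.1829 0.008 ]
board [0.3906 0.1807 0.008 ]
board [0.3874 0.4184 0.008 ]
```

Emit:
{"fn": "play_rows", "kwargs": {"moves": [[[7.9, 22.4, -4.1], [0, 0, 4.24], 100], [[7.9, 22.4, -4.1], [0, 0, 4.24], 100], [[7.9, 22.4, -4.1], [0, 0, 4.24], 100], [[7.9, 22.4, -4.1], [0, 0, 4.24], 100], [[7.9, 22.4, -4.1], [0, 0, 4.24], 100], [[7.9, 22.4, -4.1], [0, 0, 4.24], 100], [[7.9, 22.4, -4.1], [0, 0, 4.24], 100], [[7.9, 22.4, -4.1], [0, 0, 4.24], 100], [[7.9, 22.4, -4.1], [0, 0, 4.24], 100], [[7.9, 22.4, -4.1], [0, 0, 4.24], 100], [[7.9, 22.4, -4.1], [0, 0, 4.24], 100], [[7.9, 22.4, -4.1], [0, 0, 4.24], 100]], "force": 40}}

```text
time_s: 2.25
eef_pos: [0.4425, 0.0396, 0.2019]
eef_rot: [3.14, -0.001, 1.033]
contact_force: [0.8, -0.9, 0.0]
finger_gap: 1.002
grip_force: 0.0
```

```bash
cat > g.py <<'E'
# usage: g.py x y z yawdeg [tiltdeg about world x] -> units for play_rows
import sys; from workcell import bot; import numpy as np
from scipy.spatial.transform import Rotation as R
v=[float(k) for k in sys.argv[1:]]+[0]
s=bot.observe(); r0=R.from_euler("xyz",s["eef_rot"])
t=R.from_euler("x",v[4],degrees=True)*R.from_euler("xyz",[180,0,v[3]],degrees=True)
print("t",round(s["time_s"],2),"at",s["eef_pos"].round(4),np.degrees(s["eef_rot"]).round(1),"gap",round(s["finger_gap"],3),"F",s["contact_force"].round(1))
print("d",((np.array(v[:3])-s["eef_pos"])/.025).round(2),"turn",(np.degrees((t*r0.inv()).as_rotvec())/8).round(2))
E
python3 g.py .4426 .0405 .09 59.2; python3 - <<'E'
from h import *
print(proj("scene",[[.6205,-.07,.135],[.563,-.07,.135],[.6205,.148,.135],[.563,.149,.135]]).round(1))
E
```

```text
t 2.25 at [0.4425 0.0396 0.2019] [179.9  -0.   59.2] gap 1.002 F [ 0.8 -0.9  0. ]
d [ 0.01  0.03 -4.48] turn [0.   0.01 0.  ]
[[323.4 217.7]
 [341.6 222.6]
 [278.4 253.3]
 [298.2 260.1]]
```

Emit:
{"fn": "play_rows", "kwargs": {"moves": [[[0, 0, -1.5], [0, 0, 0], 100], [[0, 0, -3], [0, 0, 0], 100], [[0, 0, -4], [0, 0, 0], 100], [[0, 0, -4.48], [0, 0, 0], 100], [[0, 0, -4.48], [0, 0, 0], 100], [[0, 0, -4.48], [0, 0, 0], 0], [[0, 0, -4.48], [0, 0, 0], 0], [[0, 0, -4.48], [0, 0, 0], 0], [[0, 0, -4.48], [0, 0, 0], 0], [[0, 0, -4.48], [0, 0, 0], 0], [[0, 0, -4.48], [0, 0, 0], 0]], "force": 30}}

```text
time_s: 3.35
eef_pos: [0.4426, 0.0375, 0.0909]
eef_rot: [3.14, -0.001, 1.033]
contact_force: [-0.2, -0.6, 6.8]
finger_gap: 0.66
grip_force: 33.4
```

```bash
python3 g.py .50 .106 .19 90; python3 m.py | head -5
```

```text
t 3.35 at [0.4426 0.0375 0.0909] [ 1.799e+02 -1.000e-01  5.920e+01] gap 0.66 F [-0.2 -0.6  6.8]
d [2.29 2.74 3.96] turn [-0.01  0.02  3.85]
[ 0.4429 -0.1678] yaw -28.9 1-iou 0.04 p 0.89
[ 0.5609 -0.2042] yaw 30.8 1-iou 0.04 p 0.72
[ 0.4414 -0.0576] yaw 13.8 1-iou 0.24 p 0.69
3 [0.6215 0.1472 0.135 ] [0.5592 0.1501 0.135 ]
2 [0.6207 0.0392 0.135 ] [0.5574 0.0392 0.135 ]
```

Emit:
{"fn": "play_rows", "kwargs": {"moves": [[[0, 0, 1], [0, 0, 0], 0], [[0, 0, 2.5], [0, 0, 0], 0], [[0.5, 0.8, 4.18], [0, 0, 1], 0], [[1.2, 1.6, 4.18], [0, 0, 2], 0], [[1.8, 2.4, 4.18], [0, 0, 3], 0], [[2.29, 2.64, 4.18], [0, 0, 3.85], 0], [[2.29, 2.64, 4.18], [0, 0, 3.85], 0], [[2.29, 2.64, 4.18], [0, 0, 3.85], 0]]}}

```text
time_s: 4.3
eef_pos: [0.4984, 0.1033, 0.194]
eef_rot: [-3.14, 0.001, 1.568]
contact_force: [-0.1, -0.5, -2.4]
finger_gap: 0.655
grip_force: 33.3
```

```bash
python3 g.py .588 .1035 .1955 90; cat > v.py <<'E'
import sys; from h import *
n,l,t,r,b,o=sys.argv[1],*map(int,sys.argv[2:6]),sys.argv[6]
im=bot.grab_frame(n)[t:b,l:r,::-1]; k=min(800/(r-l),600/(b-t)); cv2.imwrite("pics/"+o,cv2.resize(im,None,fx=k,fy=k,interpolation=cv2.INTER_CUBIC)); print(k)
E
python3 v.py scene 220 180 380 300 a1.png
```

```text
t 4.3 at [0.4984 0.1033 0.194 ] [-179.9    0.    89.8] gap 0.655 F [-0.1 -0.5 -2.4]
d [3.58 0.01 0.06] turn [ 0.   -0.01  0.02]
5.0
```

View pics/a1.png

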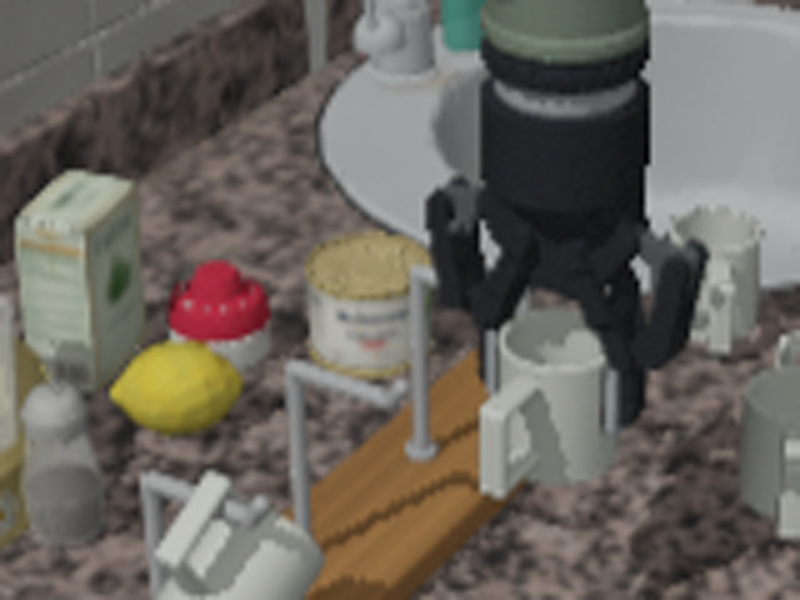

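```bash
python3 - <<'E'
from h import *
x,y,z=.4984,.1033+.0026,.194-.091
P=[[x+a,y+.063,z+b] for a,b in((.007,.058),(.007,.012),(-.007,.012),(-.007,.058))]
print(((proj("scene",P)-[220,180]+.5)*5).round(0))
P=[[.563,.1497,.135],[.557,.1497,.144],[.62,.149,.135]]
print(((proj("scene",P)-[220,180]+.5)*5).round(0))
d=bot.regions_of("cup_1","scene")
for e in d:
    l,t,r,b=e["rect"]
    if 310<l<320 or 340<r<348: 
        q,c=fit("scene",e["region"],z); print(e["p"],e["rect"],q.round(4),c)
E
```

```text
[[476. 410.]
 [476. 494.]
 [503. 503.]
 [503. 419.]]
[[392. 404.]
 [403. 391.]
 [294. 370.]]
0.64 [317.8, 240.9, 344.5, 277.0] [0.5011 0.1044 0.0784] 0.13763287569343297
```

Emit:
{"fn": "play_rows", "kwargs": {"moves": [[[0.8, 0.08, 0.06], [0, 0, 0], 0], [[1.6, 0.08, 0.06], [0, 0, 0], 0], [[2.4, 0.08, 0.06], [0, 0, 0], 0], [[3.1, 0.08, 0.06], [0, 0, 0], 0], [[3.6, 0.08, 0.06], [0, 0, 0], 0], [[3.6, 0.08, 0.06], [0, 0, 0], 0], [[3.6, 0.08, 0.06], [0, 0, 0], 0]]}}

```text
time_s: 5.1
eef_pos: [0.5883, 0.1052, 0.1955]
eef_rot: [-3.14, 0.0, 1.57]
contact_force: [-0.1, -0.8, -2.5]
finger_gap: 0.656
grip_force: 33.3
```

```bash
python3 g.py .588 .1055 .19 90;python3 v.py scene 220 180 380 300 a2.png
```

```text
t 5.1 at [0.5883 0.1052 0.1955] [-179.9    0.    89.9] gap 0.656 F [-0.1 -0.8 -2.5]
d [-0.01  0.01 -0.22] turn [ 0.   -0.01  0.01]
5.0
```

View pics/a2.png

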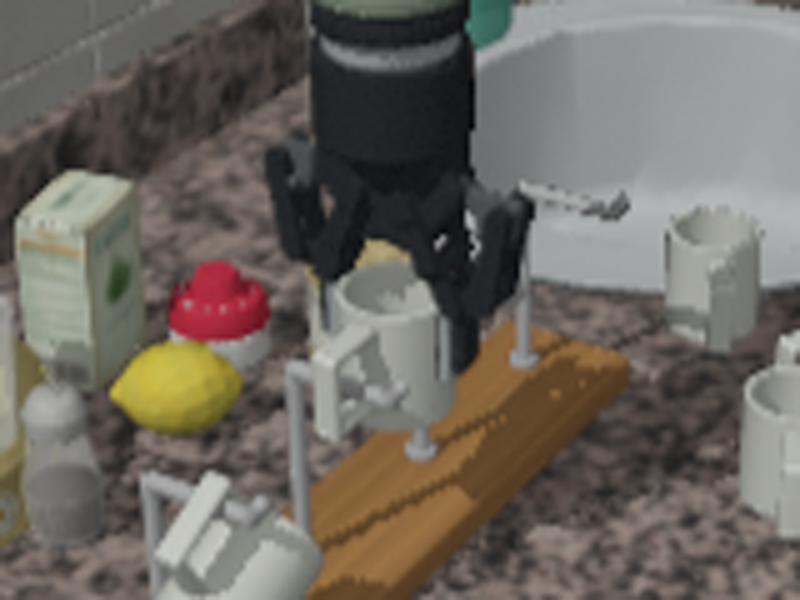

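Emit:
{"fn": "play_rows", "kwargs": {"moves": [[[0, -0.35, -0.3], [0, 0, 0], 0], [[0, -0.35, -0.6], [0, 0, 0], 0], [[0, -0.5, -0.83], [0.6, 0, 0], 0], [[0, -0.66, -1.06], [1.25, 0, 0], 0], [[0, -0.76, -1.28], [1.9, 0, 0], 0], [[0, -0.86, -1.5], [2.5, 0, 0], 0], [[0, -0.86, -1.5], [2.5, 0, 0], 0], [[0, -0.86, -1.5], [2.5, 0, 0], 0]]}}

```text
time_s: 5.95
eef_pos: [0.5889, 0.0835, 0.1579]
eef_rot: [-3.14, -0.347, 1.569]
contact_force: [-0.0, 0.5, -1.9]
finger_gap: 0.66
grip_force: 33.2
```

```bash
python3 g.py .588 .0957 .144 90 20
```

```text
t 5.95 at [0.5889 0.0835 0.1579] [-179.9  -19.9   89.9] gap 0.66 F [-0.   0.5 -1.9]
d [-0.04  0.49 -0.56] turn [ 0.02 -0.01  0.01]
```

Emit:
{"fn": "play_rows", "kwargs": {"moves": [[[0, 0.15, -0.14], [0, 0, 0], 0], [[0, 0.28, -0.28], [0, 0, 0], 0], [[0, 0.39, -0.42], [0, 0, 0], 0], [[0, 0.48, -0.56], [0, 0, 0], 0], [[0, 0.48, -0.56], [0, 0, 0], 0], [[0, 0.48, -0.56], [0, 0, 0], 0]], "force": 20}}

```text
time_s: 6.55
eef_pos: [0.5897, 0.0965, 0.1457]
eef_rot: [3.139, -0.348, 1.572]
contact_force: [-0.3, -4.2, 5.9]
finger_gap: 0.658
grip_force: 35.2
```

```bash
python3 v.py scene 220 180 380 300 a3.png
```

```text
5.0
```

View pics/a3.png

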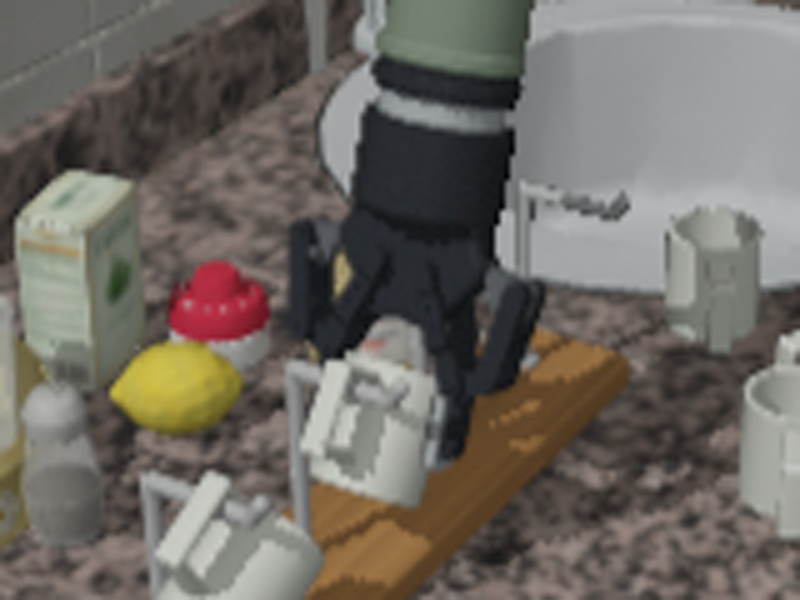

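Emit:
{"fn": "play_rows", "kwargs": {"moves": [[[0, 0, 0], [0, 0, 0], 72], [[0, 0, 0], [0, 0, 0], 80], [[0, 0, 0], [0, 0, 0], 100], [[0, 0, 0], [0, 0, 0], 100], [[0, 0, 0], [0, 0, 0], 100], [[0, -0.35, 0.95], [0, 0, 0], 100], [[0, -0.7, 1.9], [0, 0, 0], 100], [[0, -1.1, 3], [0, 0, 0], 100], [[-1, -1.4, 4], [-1, 0, 0], 100], [[-2, -1.4, 4], [-2, 0, 0], 100], [[-3, -1.4, 4], [-2.5, 0, 0], 100]]}}

```text
time_s: 7.7
eef_pos: [0.5141, 0.0613, 0.2458]
eef_rot: [3.138, 0.003, 1.571]
contact_force: [-0.4, 0.5, -0.3]
finger_gap: 0.998
grip_force: 0.0
```

```bash
python3 m.py | grep yaw; python3 g.py .4422 -.059 .16 113.7;python3 v.py scene 220 180 420 330 a4.png
```

```text
[ 0.5607 -0.2049] yaw 29.6 1-iou 0.06 p 0.97
[ 0.4438 -0.1668] yaw -28.4 1-iou 0.08 p 0.71
[ 0.4438 -0.0597] yaw 23.8 1-iou 0.06 p 0.7
[0.6036 0.1335] yaw 8.9 1-iou 0.33 p 0.7
[ 0.4464 -0.2852] yaw 44.4 1-iou 0.05 p 0.64
t 7.85 at [0.5131 0.0619 0.2448] [180.   -0.   90.1] gap 1.001 F [ 0.2  0.8 -0.5]
d [-2.84 -4.84 -3.39] turn [-0.    0.    2.95]
4.0
```

View pics/a4.png

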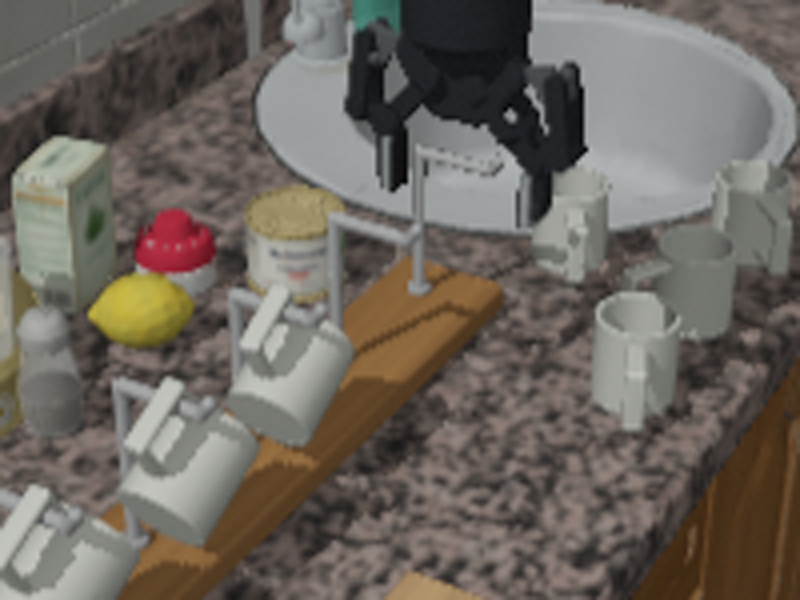

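Emit:
{"fn": "play_rows", "kwargs": {"moves": [[[-1.4, -2.4, -1.5], [0, 0, 1], 100], [[-2.81, -4.4, -3], [0, 0, 2], 100], [[-2.81, -4.86, -3.39], [0, 0, 2.95], 100], [[-2.81, -4.86, -3.39], [0, 0, 2.95], 100], [[-2.81, -4.86, -3.39], [0, 0, 2.95], 100], [[-2.81, -4.86, -5], [0, 0, 2.95], 100], [[-2.81, -4.86, -6.15], [0, 0, 2.95], 100], [[-2.81, -4.86, -6.15], [0, 0, 2.95], 100], [[-2.81, -4.86, -6.15], [0, 0, 2.95], 100], [[-2.81, -4.86, -6.15], [0, 0, 2.95], 100]]}}

```text
time_s: 8.9
eef_pos: [0.4459, -0.0603, 0.0922]
eef_rot: [3.138, 0.002, 1.982]
contact_force: [0.5, 0.7, -0.0]
finger_gap: 1.003
grip_force: 0.0
```

Emit:
{"fn": "play_rows", "kwargs": {"moves": [[[0, 0, 0], [0, 0, 0], 0], [[0, 0, 0], [0, 0, 0], 0], [[0, 0, 0], [0, 0, 0], 0], [[0, 0, 0], [0, 0, 0], 0], [[0, 0, 0], [0, 0, 0], 0], [[0, 0, 0], [0, 0, 0], 0]], "force": 30}}

```text
time_s: 9.5
eef_pos: [0.4445, -0.0605, 0.0917]
eef_rot: [3.14, 0.001, 1.982]
contact_force: [-0.9, 0.8, 8.1]
finger_gap: 0.655
grip_force: 32.3
```

```bash
python3 g.py .498 -.0055 .1955 90
```

```text
t 9.5 at [ 0.4445 -0.0605  0.0917] [1.799e+02 1.000e-01 1.136e+02] gap 0.655 F [-0.9  0.8  8.1]
d [2.14 2.2  4.15] turn [ 0.    0.01 -2.95]
```

Emit:
{"fn": "play_rows", "kwargs": {"moves": [[[0, 0, 1], [0, 0, 0], 0], [[0, 0, 2.5], [0, 0, 0], 0], [[0.5, 0.6, 4.18], [0, 0, -1], 0], [[1.2, 1.4, 4.18], [0, 0, -2], 0], [[2.14, 2.22, 4.18], [0, 0, -2.95], 0], [[2.14, 2.22, 4.18], [0, 0, -2.95], 0], [[2.14, 2.22, 4.18], [0, 0, -2.95], 0], [[2.14, 2.22, 4.18], [0, 0, -2.95], 0]]}}

```text
time_s: 10.3
eef_pos: [0.4964, -0.0053, 0.1947]
eef_rot: [-3.14, 0.0, 1.571]
contact_force: [-0.1, -0.2, -1.6]
finger_gap: 0.652
grip_force: 33.4
```

```bash
python3 g.py .588 -.005 .1962 90
```

```text
t 10.3 at [ 0.4964 -0.0053  0.1947] [-179.9    0.    90. ] gap 0.652 F [-0.1 -0.2 -1.6]
d [3.66 0.01 0.06] turn [ 0.   -0.01 -0.  ]
```

Emit:
{"fn": "play_rows", "kwargs": {"moves": [[[0.8, 0, 0.06], [0, 0, 0], 0], [[1.6, 0, 0.06], [0, 0, 0], 0], [[2.4, 0, 0.06], [0, 0, 0], 0], [[3.1, 0, 0.06], [0, 0, 0], 0], [[3.6, 0, 0.06], [0, 0, 0], 0], [[3.6, 0, 0.06], [0, 0, 0], 0], [[3.6, 0, 0.06], [0, 0, 0], 0]]}}

```text
time_s: 11.0
eef_pos: [0.5865, -0.0053, 0.1962]
eef_rot: [-3.14, -0.0, 1.57]
contact_force: [-0.7, 0.2, -1.4]
finger_gap: 0.654
grip_force: 33.4
```

```bash
python3 g.py .588 -.0263 .1587 90 20; python3 v.py scene 240 160 400 280 b2.png
```

```text
t 11.0 at [ 0.5865 -0.0053  0.1962] [-179.9   -0.    90. ] gap 0.654 F [-0.7  0.2 -1.4]
d [ 0.06 -0.84 -1.5 ] turn [ 2.5  -0.01  0.  ]
5.0
```

View pics/b2.png

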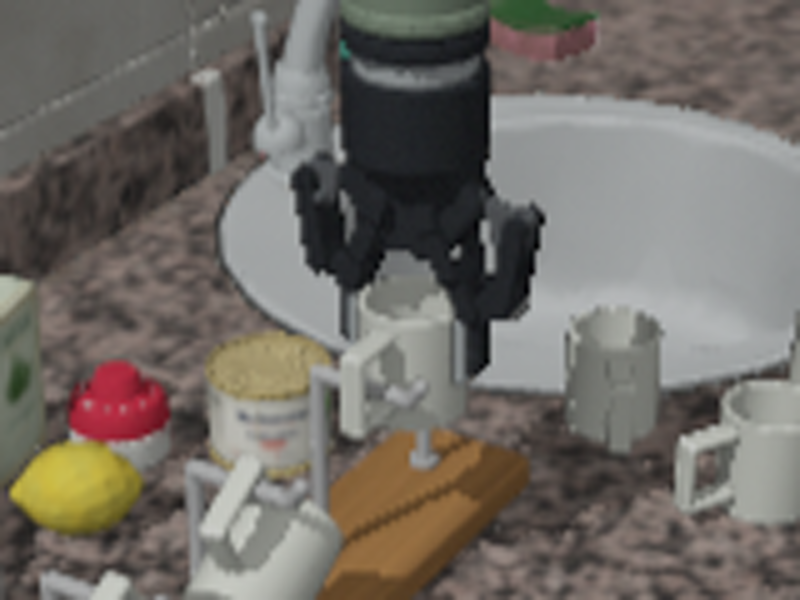

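Emit:
{"fn": "play_rows", "kwargs": {"moves": [[[0, -0.35, -0.3], [0, 0, 0], 0], [[0, -0.35, -0.6], [0, 0, 0], 0], [[0, -0.5, -0.83], [0.6, 0, 0], 0], [[0, -0.66, -1.06], [1.25, 0, 0], 0], [[0, -0.76, -1.28], [1.9, 0, 0], 0], [[0, -0.86, -1.5], [2.5, 0, 0], 0], [[0, -0.86, -1.5], [2.5, 0, 0], 0], [[0, -0.71, -1.64], [2.5, 0, 0], 0], [[0, -0.58, -1.78], [2.5, 0, 0], 0], [[0, -0.47, -1.92], [2.5, 0, 0], 0], [[0, -0.38, -2.06], [2.5, 0, 0], 0], [[0, -0.38, -2.06], [2.5, 0, 0], 0]], "force": 20}}

```text
time_s: 12.25
eef_pos: [0.5881, -0.0145, 0.1461]
eef_rot: [3.138, -0.346, 1.572]
contact_force: [0.6, -3.9, 2.4]
finger_gap: 0.66
grip_force: 34.9
```

Emit:
{"fn": "play_rows", "kwargs": {"moves": [[[0, 0, 0], [0, 0, 0], 72], [[0, 0, 0], [0, 0, 0], 80], [[0, 0, 0], [0, 0, 0], 100], [[0, 0, 0], [0, 0, 0], 100], [[0, 0, 0], [0, 0, 0], 100], [[0, -0.35, 0.95], [0, 0, 0], 100], [[0, -0.7, 1.9], [0, 0, 0], 100], [[0, -1.1, 3], [0, 0, 0], 100], [[-1, -1.4, 4], [-1, 0, 0], 100], [[-2, -1.4, 4], [-2, 0, 0], 100], [[-3, -1.4, 4], [-2.5, 0, 0], 100]]}}

```text
time_s: 13.35
eef_pos: [0.5121, -0.0493, 0.2465]
eef_rot: [3.138, 0.004, 1.571]
contact_force: [0.1, -0.5, 0.4]
finger_gap: 1.0
grip_force: 0.0
```

```bash
python3 m.py | grep yaw; python3 g.py .5607 -.2045 .17 120;python3 v.py scene 220 180 420 330 b4.png
```

```text
[0.5927 0.1325] yaw -1.4 1-iou 0.24 p 0.94
[0.5891 0.0426] yaw -14.5 1-iou 0.44 p 0.85
[ 0.4409 -0.168 ] yaw 99.6 1-iou 0.46 p 0.84
[ 0.4445 -0.2843] yaw 43.5 1-iou 0.04 p 0.77
[ 0.5597 -0.2039] yaw 29.9 1-iou 0.14 p 0.75
t 13.5 at [ 0.5114 -0.0486  0.2456] [180.   -0.   90.1] gap 0.997 F [ 1.5 -0.6 -0.5]
d [ 1.97 -6.24 -3.02] turn [-0.    0.    3.74]
4.0
```

View pics/b4.png

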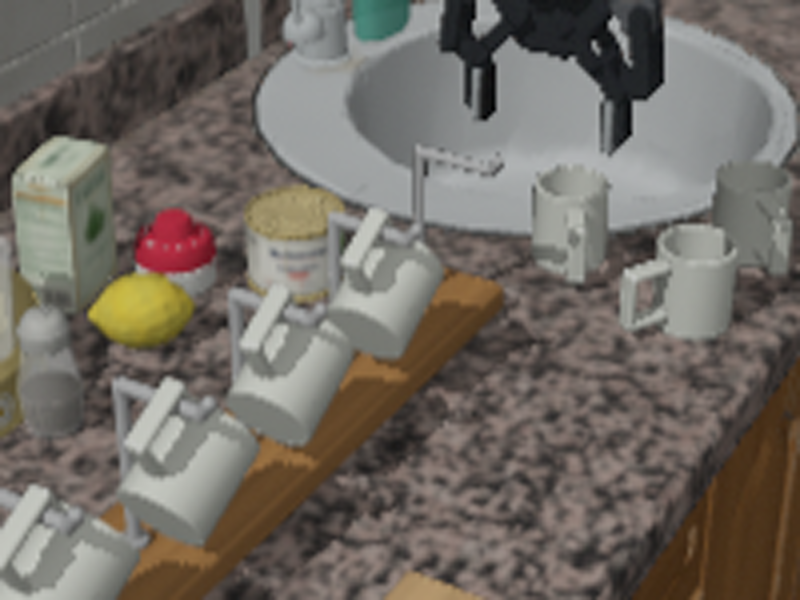

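Emit:
{"fn": "play_rows", "kwargs": {"moves": [[[0.5, -1.9, 0], [0, 0, 1], 100], [[1.2, -3.8, 0], [0, 0, 2], 100], [[1.95, -5.6, -1], [0, 0, 3], 100], [[1.95, -6.22, -2.5], [0, 0, 3.74], 100], [[1.95, -6.22, -3], [0, 0, 3.74], 100], [[1.95, -6.22, -3.2], [0, 0, 3.74], 100], [[1.95, -6.22, -4.5], [0, 0, 3.74], 100], [[1.95, -6.22, -5.8], [0, 0, 3.74], 100], [[1.95, -6.22, -6.16], [0, 0, 3.74], 100], [[1.95, -6.22, -6.16], [0, 0, 3.74], 100], [[1.95, -6.22, -6.16], [0, 0, 3.74], 100]]}}

```text
time_s: 14.65
eef_pos: [0.5624, -0.2048, 0.0929]
eef_rot: [3.139, 0.002, 2.093]
contact_force: [0.5, 0.0, 1.3]
finger_gap: 0.998
grip_force: 0.0
```

Emit:
{"fn": "play_rows", "kwargs": {"moves": [[[0, 0, 0], [0, 0, 0], 0], [[0, 0, 0], [0, 0, 0], 0], [[0, 0, 0], [0, 0, 0], 0], [[0, 0, 0], [0, 0, 0], 0], [[0, 0, 0], [0, 0, 0], 0], [[0, 0, 0], [0, 0, 0], 0]], "force": 30}}

```text
time_s: 15.25
eef_pos: [0.5619, -0.2051, 0.0927]
eef_rot: [3.14, 0.002, 2.092]
contact_force: [-0.2, -0.4, 6.7]
finger_gap: 0.658
grip_force: 33.2
```

```bash
python3 g.py .498 -.114 .1962 90
```

```text
t 15.25 at [ 0.5619 -0.2051  0.0927] [1.799e+02 1.000e-01 1.199e+02] gap 0.658 F [-0.2 -0.4  6.7]
d [-2.56  3.65  4.14] turn [ 0.01  0.02 -3.74]
```

Emit:
{"fn": "play_rows", "kwargs": {"moves": [[[0, 0, 1], [0, 0, 0], 0], [[-0.8, 0, 2.6], [0, 0, 0], 0], [[-1.9, 0.3, 4.18], [0, 0, -1], 0], [[-2.56, 1.3, 4.18], [0, 0, -2], 0], [[-2.56, 2.8, 4.18], [0, 0, -3], 0], [[-2.56, 3.65, 4.18], [0, 0, -3.74], 0], [[-2.56, 3.65, 4.18], [0, 0, -3.74], 0], [[-2.56, 3.65, 4.18], [0, 0, -3.74], 0], [[-2.56, 3.65, 4.18], [0, 0, -3.74], 0]]}}

```text
time_s: 16.15
eef_pos: [0.4974, -0.1144, 0.1956]
eef_rot: [3.141, 0.0, 1.571]
contact_force: [-0.4, -0.3, -2.2]
finger_gap: 0.659
grip_force: 33.1
```

```bash
python3 g.py .587 -.114 .1972 90
```

```text
t 16.15 at [ 0.4974 -0.1144  0.1956] [180.   0.  90.] gap 0.659 F [-0.4 -0.3 -2.2]
d [3.58 0.02 0.06] turn [ 0.  0. -0.]
```

Emit:
{"fn": "play_rows", "kwargs": {"moves": [[[0.8, 0, 0.06], [0, 0, 0], 0], [[1.6, 0, 0.06], [0, 0, 0], 0], [[2.4, 0, 0.06], [0, 0, 0], 0], [[3.1, 0, 0.06], [0, 0, 0], 0], [[3.56, 0, 0.06], [0, 0, 0], 0], [[3.56, 0, 0.06], [0, 0, 0], 0], [[3.56, 0, 0.06], [0, 0, 0], 0]]}}

```text
time_s: 16.85
eef_pos: [0.5856, -0.1141, 0.1967]
eef_rot: [-3.14, -0.0, 1.57]
contact_force: [0.1, 1.0, -2.1]
finger_gap: 0.657
grip_force: 33.1
```

```bash
python3 g.py .588 -.1353 .1597 90 20; python3 v.py scene 260 150 420 270 c2.png
```

```text
t 16.85 at [ 0.5856 -0.1141  0.1967] [-179.9   -0.    90. ] gap 0.657 F [ 0.1  1.  -2.1]
d [ 0.1  -0.85 -1.48] turn [ 2.5  -0.01  0.  ]
5.0
```

View pics/c2.png

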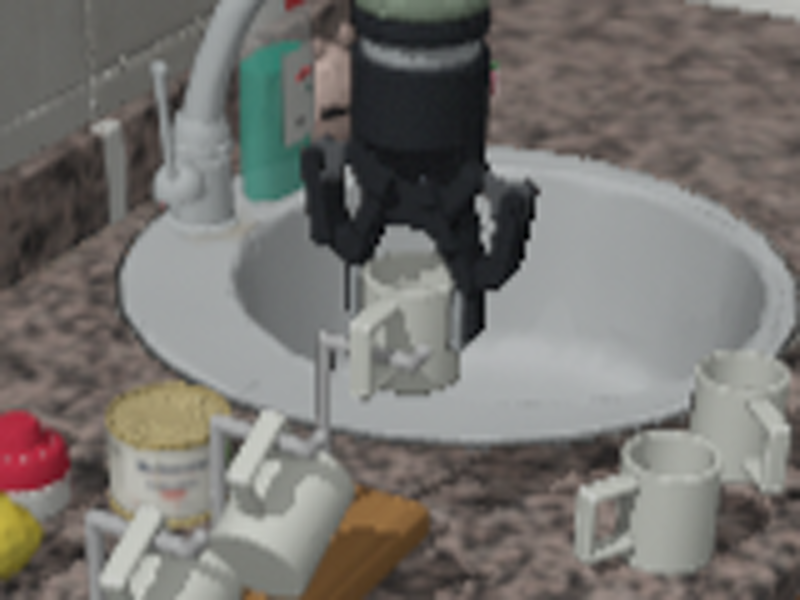

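The wire passes through the eye on hook 1, and its tip comes out at about (425,355). I'll repeat the same hanging moves.

Emit:
{"fn": "play_rows", "kwargs": {"moves": [[[0, -0.35, -0.3], [0, 0, 0], 0], [[0, -0.35, -0.6], [0, 0, 0], 0], [[0, -0.5, -0.83], [0.6, 0, 0], 0], [[0, -0.66, -1.06], [1.25, 0, 0], 0], [[0, -0.76, -1.28], [1.9, 0, 0], 0], [[0, -0.86, -1.5], [2.5, 0, 0], 0], [[0, -0.86, -1.5], [2.5, 0, 0], 0], [[0, -0.71, -1.64], [2.5, 0, 0], 0], [[0, -0.58, -1.78], [2.5, 0, 0], 0], [[0, -0.47, -1.92], [2.5, 0, 0], 0], [[0, -0.38, -2.06], [2.5, 0, 0], 0], [[0, -0.38, -2.06], [2.5, 0, 0], 0]], "force": 20}}

```text
time_s: 18.1
eef_pos: [0.5868, -0.1235, 0.1465]
eef_rot: [3.139, -0.345, 1.572]
contact_force: [0.0, -4.5, 3.3]
finger_gap: 0.656
grip_force: 33.2
```

Emit:
{"fn": "play_rows", "kwargs": {"moves": [[[0, 0, 0], [0, 0, 0], 72], [[0, 0, 0], [0, 0, 0], 80], [[0, 0, 0], [0, 0, 0], 100], [[0, 0, 0], [0, 0, 0], 100], [[0, 0, 0], [0, 0, 0], 100], [[0, -0.35, 0.95], [0, 0, 0], 100], [[0, -0.7, 1.9], [0, 0, 0], 100], [[0, -1.1, 3], [0, 0, 0], 100], [[-1, -1.1, 4], [-1, 0, 0], 100], [[-2, -1.1, 4], [-2, 0, 0], 100], [[-3, -1.1, 4], [-2.5, 0, 0], 100]]}}

```text
time_s: 19.2
eef_pos: [0.5108, -0.1504, 0.247]
eef_rot: [3.138, 0.005, 1.571]
contact_force: [-0.2, 0.1, -1.1]
finger_gap: 1.001
grip_force: 0.0
```

```bash
python3 m.py | grep yaw; python3 g.py .4435 -.1675 .17 61.4;python3 v.py scene 220 180 420 330 c4.png
```

```text
[0.5922 0.135 ] yaw -3.3 1-iou 0.27 p 0.9
[ 0.5895 -0.0995] yaw -10.2 1-iou 0.34 p 0.74
[ 0.4409 -0.1627] yaw -7.3 1-iou 0.68 p 0.72
[0.5911 0.0156] yaw -3.7 1-iou 0.27 p 0.71
t 19.35 at [ 0.5101 -0.1498  0.2461] [180.  -0.  90.] gap 1.001 F [ 0.6 -1.3  0. ]
d [-2.67 -0.71 -3.05] turn [-0.    0.   -3.58]
4.0
```

View pics/c4.png

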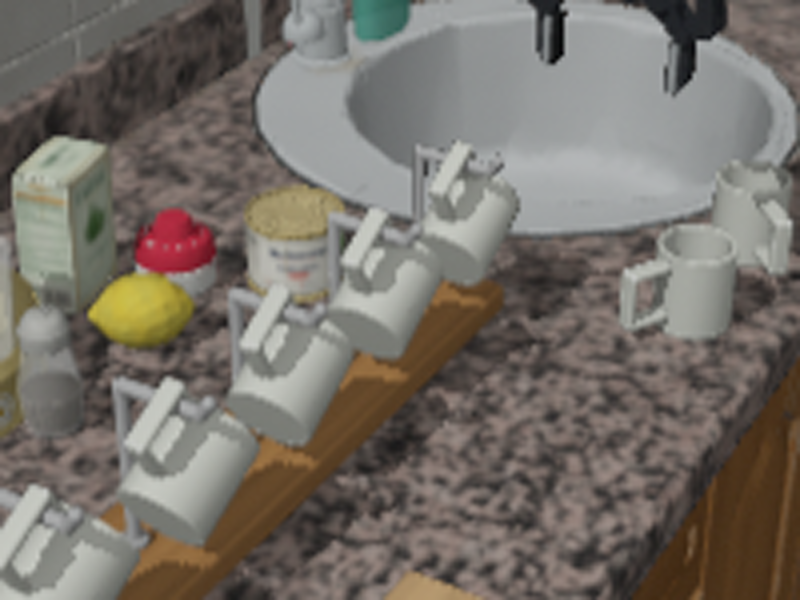

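Emit:
{"fn": "play_rows", "kwargs": {"moves": [[[-1.4, -0.4, -1], [0, 0, -1], 100], [[-2.67, -0.71, -2], [0, 0, -2], 100], [[-2.67, -0.71, -3], [0, 0, -3], 100], [[-2.67, -0.71, -3.1], [0, 0, -3.58], 100], [[-2.67, -0.71, -3.2], [0, 0, -3.58], 100], [[-2.67, -0.71, -4.5], [0, 0, -3.58], 100], [[-2.67, -0.71, -5.8], [0, 0, -3.58], 100], [[-2.67, -0.71, -6.16], [0, 0, -3.58], 100], [[-2.67, -0.71, -6.16], [0, 0, -3.58], 100], [[-2.67, -0.71, -6.16], [0, 0, -3.58], 100]]}}

```text
time_s: 20.4
eef_pos: [0.4456, -0.1689, 0.0925]
eef_rot: [3.139, -0.0, 1.071]
contact_force: [0.4, 0.8, -0.1]
finger_gap: 0.999
grip_force: 0.0
```

Emit:
{"fn": "play_rows", "kwargs": {"moves": [[[0, 0, 0], [0, 0, 0], 0], [[0, 0, 0], [0, 0, 0], 0], [[0, 0, 0], [0, 0, 0], 0], [[0, 0, 0], [0, 0, 0], 0], [[0, 0, 0], [0, 0, 0], 0], [[0, 0, 1], [0, 0, 0], 0], [[0, 0, 2], [0, 0, 0], 0], [[0, 0, 3], [0, 0, 0], 0], [[0, 0, 3], [0, 0, 0], 0]], "force": 30}}

```text
time_s: 21.3
eef_pos: [0.4461, -0.1691, 0.1696]
eef_rot: [3.134, -0.001, 1.071]
contact_force: [0.5, -0.4, -0.9]
finger_gap: 0.658
grip_force: 33.3
```

```bash
python3 g.py .434 .345 .165 90
```

```text
t 21.3 at [ 0.4461 -0.1691  0.1696] [179.6  -0.   61.3] gap 0.658 F [ 0.5 -0.4 -0.9]
d [-0.48 20.56 -0.19] turn [0.01 0.05 3.58]
```

Emit:
{"fn": "play_rows", "kwargs": {"moves": [[[0, 1, 0.3], [0, 0, 0.3], 0], [[-0.1, 2.8, 0.3], [0, 0, 0.6], 0], [[-0.1, 4.7, 0.3], [0, 0, 1], 0], [[-0.2, 6.6, 0.3], [0, 0, 1.3], 0], [[-0.2, 8.5, 0.3], [0, 0, 1.7], 0], [[-0.3, 10.4, 0.3], [0, 0, 2], 0], [[-0.3, 12.3, 0.3], [0, 0, 2.4], 0], [[-0.4, 14.2, 0.3], [0, 0, 2.8], 0], [[-0.4, 16.1, 0.3], [0, 0, 3.1], 0], [[-0.48, 18, 0.3], [0, 0, 3.4], 0], [[-0.48, 19.6, 0], [0, 0, 3.58], 0], [[-0.48, 20.56, -0.2], [0, 0, 3.58], 0]]}}

```text
time_s: 22.5
eef_pos: [0.4317, 0.3483, 0.1601]
eef_rot: [-3.141, -0.0, 1.573]
contact_force: [-0.4, -1.0, -0.8]
finger_gap: 0.659
grip_force: 33.2
```

```bash
python3 g.py .434 .345 .1015 90
```

```text
t 22.5 at [0.4317 0.3483 0.1601] [-180.    -0.    90.1] gap 0.659 F [-0.4 -1.  -0.8]
d [ 0.09 -0.13 -2.34] turn [-0.   -0.   -0.02]
```

Emit:
{"fn": "play_rows", "kwargs": {"moves": [[[0.05, 0, -0.8], [0, 0, 0], 0], [[0.05, 0, -1.6], [0, 0, 0], 0], [[0.05, 0, -2.1], [0, 0, 0], 0], [[0.05, 0, -2.2], [0, 0, 0], 0], [[0.05, 0, -2.2], [0, 0, 0], 0], [[0.05, 0, -2.2], [0, 0, 0], 0]]}}

```text
time_s: 23.1
eef_pos: [0.4342, 0.3457, 0.1073]
eef_rot: [3.14, -0.001, 1.57]
contact_force: [0.0, 0.5, -2.0]
finger_gap: 0.659
grip_force: 33.2
```

Emit:
{"fn": "play_rows", "kwargs": {"moves": [[[0, 0, -0.12], [0, 0, 0], 0], [[0, 0, -0.22], [0, 0, 0], 0], [[0, 0, -0.26], [0, 0, 0], 0], [[0, 0, -0.26], [0, 0, 0], 0], [[0, 0, -0.26], [0, 0, 0], 72], [[0, 0, -0.26], [0, 0, 0], 100], [[0, 0, -0.26], [0, 0, 0], 100], [[0, 0, -0.26], [0, 0, 0], 100], [[0, 0, 1.2], [0, 0, 0], 100], [[0, 0, 2.8], [0, 0, 0], 100], [[0, 0, 4.2], [0, 0, 0], 100], [[0, -1.5, 4.5], [0, 0, 0], 100]]}}

```text
time_s: 24.3
eef_pos: [0.4361, 0.3116, 0.2236]
eef_rot: [3.132, -0.007, 1.574]
contact_force: [1.1, -0.9, -0.8]
finger_gap: 0.999
grip_force: 0.0
```

```bash
python3 m.py | grep yaw; python3 v.py scene 180 160 450 430 d4.png;python3 g.py .4445 -.284 .2 133.5
```

```text
[0.5906 0.0164] yaw -4.1 1-iou 0.26 p 0.88
[0.5935 0.1325] yaw -1.7 1-iou 0.23 p 0.88
[0.4335 0.3455] yaw 5.0 1-iou 0.62 p 0.81
[ 0.4452 -0.2845] yaw 44.3 1-iou 0.05 p 0.8
[ 0.5886 -0.0954] yaw -10.8 1-iou 0.34 p 0.68
2.2222222222222223
t 24.5 at [0.4337 0.3076 0.2193] [180.   -0.   89.9] gap 1.001 F [-0.7  0.8 -0.2]
d [  0.43 -23.67  -0.77] turn [-0.    0.    5.45]
```

View pics/d4.png

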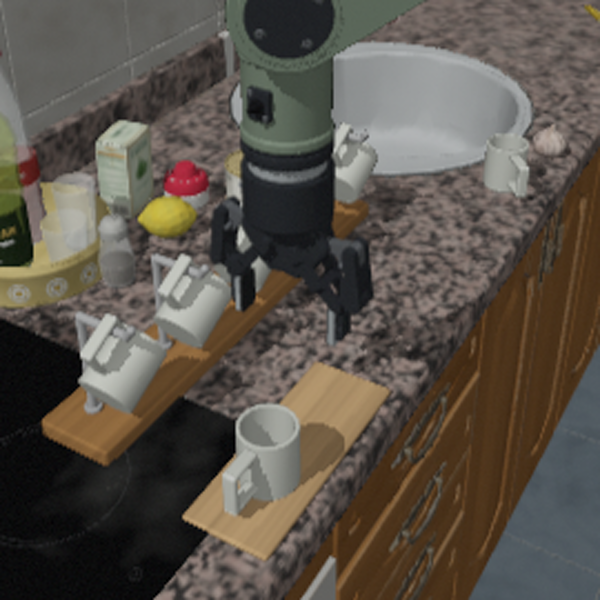

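Emit:
{"fn": "play_rows", "kwargs": {"moves": [[[0.1, -1.5, 0], [0, 0, 0.4], 100], [[0.2, -3.4, 0], [0, 0, 0.9], 100], [[0.3, -5.4, -0.3], [0, 0, 1.3], 100], [[0.4, -7.4, -0.77], [0, 0, 1.8], 100], [[0.45, -9.4, -0.77], [0, 0, 2.3], 100], [[0.45, -11.4, -0.77], [0, 0, 2.8], 100], [[0.45, -13.4, -0.77], [0, 0, 3.3], 100], [[0.45, -15.4, -0.77], [0, 0, 3.8], 100], [[0.45, -17.4, -0.77], [0, 0, 4.3], 100], [[0.45, -19.4, -0.77], [0, 0, 4.8], 100], [[0.45, -21.4, -0.77], [0, 0, 5.2], 100], [[0.45, -23.2, -0.77], [0, 0, 5.45], 100]]}}

```text
time_s: 25.7
eef_pos: [0.4452, -0.2739, 0.199]
eef_rot: [3.141, -0.001, 2.333]
contact_force: [2.0, -0.0, 0.3]
finger_gap: 1.0
grip_force: 0.0
```

```bash
python3 g.py .4448 -.2843 .092 133.5; python3 - <<'E'
from h import *
bot.grab_frame("scene")
for d in bot.regions_of("cup_1","scene"):
    if d["rect"][0]>380: print(d["rect"],fit("scene",d["region"]))
E
```

```text
t 25.7 at [ 0.4452 -0.2739  0.199 ] [ 1.800e+02 -1.000e-01  1.337e+02] gap 1.0 F [ 2.  -0.   0.3]
d [-0.01 -0.42 -4.28] turn [-0.01 -0.   -0.02]
[395.6, 218.5, 419.5, 249.7] (array([ 0.44628456, -0.29249431,  0.70947599]), np.float64(0.0644523115368596))
```

Emit:
{"fn": "play_rows", "kwargs": {"moves": [[[0, -0.44, -1], [0, 0, 0], 100], [[0, -0.44, -2.5], [0, 0, 0], 100], [[0, -0.44, -3.8], [0, 0, 0], 100], [[0, -0.44, -4.28], [0, 0, 0], 100], [[0, -0.44, -4.28], [0, 0, 0], 100], [[0, -0.44, -4.28], [0, 0, 0], 0], [[0, -0.44, -4.28], [0, 0, 0], 0], [[0, -0.44, -4.28], [0, 0, 0], 0], [[0, -0.44, -4.28], [0, 0, 0], 0], [[0, -0.44, -4.28], [0, 0, 0], 0], [[0, -0.44, -4.28], [0, 0, 0], 0]]}}

```text
time_s: 26.9
eef_pos: [0.446, -0.2834, 0.0945]
eef_rot: [3.14, 0.004, 2.331]
contact_force: [0.5, 1.6, 6.5]
finger_gap: 0.657
grip_force: 33.6
```

Emit:
{"fn": "play_rows", "kwargs": {"moves": [[[0, 0, 1], [0, 0, 0], 0], [[0, 0, 2.2], [0, 0, 0], 0], [[0, 0, 3.3], [0, 0, 0], 0], [[0, 0, 3.3], [0, 0, 0], 0]]}}

```text
time_s: 27.3
eef_pos: [0.4465, -0.284, 0.1791]
eef_rot: [3.14, 0.008, 2.331]
contact_force: [1.0, -0.3, -2.1]
finger_gap: 0.658
grip_force: 33.0
```

```bash
python3 g.py .435 .235 .17 90
```

```text
t 27.3 at [ 0.4465 -0.284   0.1791] [179.9   0.5 133.6] gap 0.658 F [ 1.  -0.3 -2.1]
d [-0.46 20.76 -0.36] turn [ 0.05  0.03 -5.45]
```

Emit:
{"fn": "play_rows", "kwargs": {"moves": [[[0, 1, 0], [0, 0, -0.4], 0], [[-0.1, 2.8, 0], [0, 0, -0.9], 0], [[-0.1, 4.7, 0], [0, 0, -1.4], 0], [[-0.2, 6.6, 0], [0, 0, -1.9], 0], [[-0.2, 8.5, 0], [0, 0, -2.4], 0], [[-0.3, 10.4, 0], [0, 0, -2.9], 0], [[-0.3, 12.3, 0], [0, 0, -3.4], 0], [[-0.4, 14.2, 0], [0, 0, -3.9], 0], [[-0.4, 16.1, 0], [0, 0, -4.4], 0], [[-0.46, 18, 0], [0, 0, -4.9], 0], [[-0.46, 19.7, -0.2], [0, 0, -5.4], 0], [[-0.46, 20.76, -0.4], [0, 0, -5.45], 0]]}}

```text
time_s: 28.5
eef_pos: [0.4327, 0.2386, 0.1644]
eef_rot: [-3.141, -0.0, 1.571]
contact_force: [0.2, -0.2, -1.0]
finger_gap: 0.654
grip_force: 32.9
```

Emit:
{"fn": "play_rows", "kwargs": {"moves": [[[0, 0, -0.8], [0, 0, 0], 0], [[0, 0, -1.6], [0, 0, 0], 0], [[0, 0, -2.1], [0, 0, 0], 0], [[0, 0, -2.25], [0, 0, 0], 0], [[0, 0, -2.25], [0, 0, 0], 0], [[0, 0, -2.25], [0, 0, 0], 0]]}}

```text
time_s: 29.1
eef_pos: [0.4337, 0.236, 0.1094]
eef_rot: [3.141, -0.0, 1.57]
contact_force: [0.3, -0.1, -1.2]
finger_gap: 0.662
grip_force: 32.9
```

```bash
python3 g.py .435 .235 .1025 90
```

```text
t 29.1 at [0.4337 0.236  0.1094] [180.  -0.  90.] gap 0.662 F [ 0.3 -0.1 -1.2]
d [ 0.05 -0.04 -0.27] turn [-0.  0.  0.]
```

Emit:
{"fn": "play_rows", "kwargs": {"moves": [[[0.05, 0, -0.14], [0, 0, 0], 0], [[0.05, 0, -0.23], [0, 0, 0], 0], [[0.05, 0, -0.28], [0, 0, 0], 0], [[0.05, 0, -0.28], [0, 0, 0], 0], [[0.05, 0, -0.28], [0, 0, 0], 72], [[0.05, 0, -0.28], [0, 0, 0], 100], [[0.05, 0, -0.28], [0, 0, 0], 100], [[0.05, 0, -0.28], [0, 0, 0], 100], [[0.05, 0, 1.2], [0, 0, 0], 100], [[0.05, 0, 2.8], [0, 0, 0], 100], [[0.05, 0, 4.2], [0, 0, 0], 100], [[-1, -1.5, 4.5], [0, 0, 0], 100]]}}

```text
time_s: 30.3
eef_pos: [0.4135, 0.2018, 0.2261]
eef_rot: [3.129, -0.006, 1.573]
contact_force: [-0.1, -1.4, 0.5]
finger_gap: 1.0
grip_force: 0.0
```

Emit:
{"fn": "play_rows", "kwargs": {"moves": [[[0, -2, 0], [0, 0, 0], 100], [[0, -4, 0], [0, 0, 0], 100], [[0, -6, 0], [0, 0, 0], 100], [[0, -8, 0], [0, 0, 0], 100], [[0, -10, 0], [0, 0, 0], 100], [[0, -10, 0], [0, 0, 0], 100], [[0, -10, 0], [0, 0, 0], 100]]}}

```text
time_s: 31.0
eef_pos: [0.4083, -0.0524, 0.2216]
eef_rot: [-3.142, -0.0, 1.567]
contact_force: [-0.6, 0.6, -0.1]
finger_gap: 0.998
grip_force: 0.0
```

```bash
python3 v.py scene 180 160 450 430 e4.png; python3 v.py top 120 160 500 350 e5.png
```

```text
2.2222222222222223
2.1052631578947367
```

View pics/e4.png

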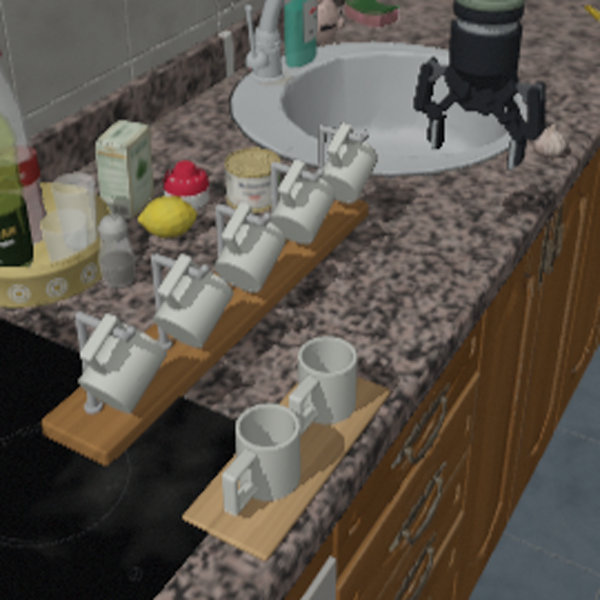

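View pics/e5.png

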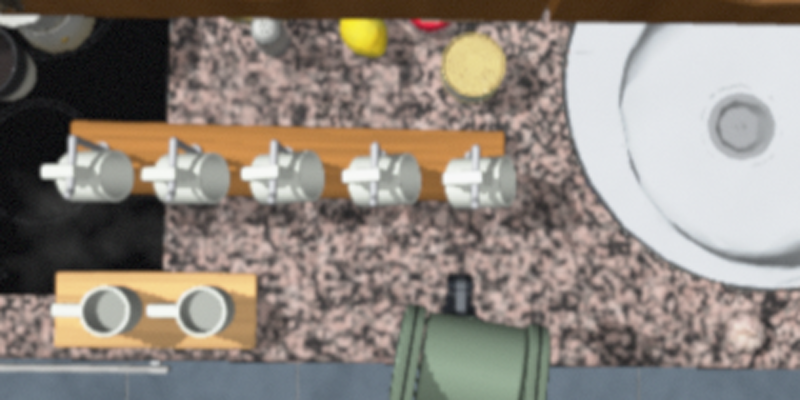

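All five hooks hold a cup, and two cups stand upright on the board at about (108,310) and (203,310). The garlic and the tin haven't moved, so I'm handing in the job.

```bash
python3 -c "
from workcell import bot
print(bot.finish_job())"
```

```text
the job is handed in; nothing more can be done
None
```

I hung three cups on the free hooks 1–3 and stood the other two upright on the board, and the last pictures show everything else where it was; the job is handed in at about 31 s of the 184 s, but no verdict was returned.

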